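# Start the purge on the gas panel

### The arm

A 6-joint arm with a two-finger parallel gripper is mounted at the origin on a cart in front of the work surface, level with it; the furniture and walls round the work are solid. World frame = base frame: x ahead of the robot, y to its left, z up, the work surface at z = 0. Lengths are in m, angles in rad, forces in N, time in s.
With the tool pointing down it reaches from about 0.3 to 0.875 m from the base axis. Payload 6.4 kg.
Tool frame: the origin (TCP) lies on the front face of the gripper's body, between the roots of the fingers; the fingertips stand 73 mm ahead of it and the grasp point (between the pads) lies ctrl.pinch_z ahead of it (ctrl.pinch_z is the distance from the TCP to the grasp point, in m); z points along the fingers, x is the direction in which the jaws open and shut, and the axes are right-handed (so a half turn about z gives the same grasp; the last joint's range is limited). The gripper opens to 85 mm and grips with 20 to 120 N. Pads are 22 mm wide; open, the fingers measure 114 mm over their backs; the gripper's body (76 mm by 85 mm) begins 54 mm behind the grasp point. The pads swing forward as they close: fully open they stand 13 mm farther back than shut.
Start: joints at [0.924, 0.181, 1.607, -0, 1.354, -0.206], TCP at [0.245, 0.52, 0.304] pointing down, gripper open.
Joint ranges: [-2.99, 2.99], [-0.89, 2.07], [0.3, 2.58], [-1.14, 4.28], [0, 2.63], [-3.12, 3.12]. Speed limits (rad/s): [2.57, 2.57, 3.01, 3.14, 3.14, 3.14].

### API

Orientations are given as a unit quaternion [w, x, y, z].
In Python, from bench import ctrl gives the robot as it stands.
- The arm moves only by the tool move_arm, never from a script. Its argument "rows" is text: rows parted by semicolons, each of 7 numbers parted by spaces: the shift along the tool's x, y, z in cm, then the turn, a rotation vector about the tool's x, y, z in degrees, then the opening, from 0 (shut) to 1 (fully open). In form: x y z rx ry rz grip; .... A call has 1 to 20 rows; each row shifts and turns the commanded pose from where the row before left it, along the tool's axes as they then stand; what a row does not reach is not made up. A row lasts 1/10 s, in which the tool goes at most 50 mm and 8.59 degrees, less where a joint would pass 70% of its speed; a pose out of reach is approached as far as the arm can. A call with a gripper value outside its range is refused whole. The fingers move at their own pace and stop on an object; the grip force is fixed at half the most. Time passes only in rows, so rows that do not move let the fingers close. It gives the time, the measured TCP pose, the force and the opening at its end, in the units of the state.
- ctrl.get_obs(): the state, without advancing time (a new reading comes with each control period).
- ctrl.camera(name): name is "scene" or "side" or "wrist"; returns a dict with "color" (400x640x3 uint8, blue, green, red), "fx", "fy", "cx", "cy" (pixels), "rvec" (rotation vector, rad) and "tvec" (3), from world to camera coordinates, as OpenCV has them. Camera axes: x right, y down, z forward; pixel columns grow to the right and rows downward; lengths in m; the calibration is good to about 2 mm. A picture is of the moment at which its call begins. There is no depth.
- ctrl.hand_in(): hands the job in, once; it reports no verdict.
Trained networks look in the newest picture that a camera, given by its name, has taken for a name from the list of things; names that differ only in an ending like _2 or _b are one class to them, and where a whole thing is asked for, a point or a joint stands for the part that bears it (a point fixed in the world has none). Each returns a list of dicts, best first, with "confidence" (0 to 1); they miss things now and then, are a little off and sometimes report something else, mostly with a low value. They report only what shows in the picture. A call takes as long as a camera call. They do not tell look-alikes from the thing itself.
- ctrl.look_for(camera, query): "bbox" ([left, top, right, bottom] in pixels, round what is visible of it).
- ctrl.trace(camera, query): "region" (400x640 bool, what is visible of it) and "bbox" ([left, top, right, bottom] in pixels, round what is visible of it).
The state is a dict: "time_s": time; "q": joint angles; "dq": joint speeds; "joint_efforts": joint torques, N m; "eef_pos": TCP position; "eef_rot": TCP orientation; "wrist_force": force on the tool from outside, world axes, zero at the start; "torque": the same for the moment, N m; "opening": opening from 0.0 (shut) to 1.0 (fully open).
Only numpy, scipy, OpenCV 4.12 (cv2) and the standard library are available. Lean on these libraries where they do the work, as an engineer would, in place of code of your own. Each camera call takes 0.05 s, during which the arm holds its last target.

### The job

Start the purge on the gas control panel, pressing with the shut fingers: first tip the rocker switch right over by pressing down its raised end, then push the wide round palm button fully in (it stays in), and only after that press the long bar key fully down and let it spring back. Do not press the small pin button, and leave the bottle, the beaker and the dish beside the panel standing where they are. Nothing is to be gripped or lifted.

Things in the scene. Friction and masses are not known exactly. Their poses are not given: they have to be found in the camera images.
- gas_panel: grey flat-topped control box fixed to the bench, 130 (x) x 350 (y) x 50 mm high; origin at the centre of its underside on the bench, x axis towards its back (brass hose barbs), y along its length. On its top stand four square white bezels, 68 x 68 x 6 mm, in a row 84 mm apart (at y = -126, -42, 42, 126 mm), with one control each: rocker, palm button, bar key, pin button, in any order.
- rocker_raised_end (a point): point on the upper face of the black rocker switch, on its raised end, 22 mm from the pivot towards the panel's front (-x of the panel): press here, straight down. The rocker is a plate 60 mm long (along the panel's x), 30 mm wide and 10 mm thick, pivoted at its middle about the panel's y, 17 mm above the panel's top. The point moves with the rocker: about 80 mm above the bench at first and about 9 mm lower when tipped over.
- rocker (a joint): rocker angle in rad: 0 = off (front end raised 0.20 rad), 0.40 = fully over (front end down 0.20 rad). Friction holds it where it is left; pressing 22 mm from the pivot takes about 1 to 2 N.
- palm_top (a point): centre of the top of the wide round palm button, a mushroom cap of 42 mm diameter, plain aluminium; about 88 mm above the bench when out. It moves with the cap.
- palm (a joint): travel of the palm button in m: 0 = out, 0.010 = fully in. It has no spring: friction of about 3 N keeps it where it is left.
- bar_top (a point): centre of the top of the long black bar key, 24 x 54 mm (long along the panel's y); about 77 mm above the bench when up. It moves with the key.
- bar (a joint): travel of the bar key in m: 0 = up, 0.007 = fully down. A spring returns it; fully down takes about 3.6 N.
- pin_top (a point): centre of the top of the small pin button, 14 mm diameter in a steel collar of 28 mm, about 72 mm above the bench: not to be pressed.
- pin (a joint): travel of the pin button in m: 0 = up, 0.005 = fully down; sprung (about 2.8 N).
- culture_bottle: loose glass culture bottle with a foil cap, about 53 mm wide and 119 mm tall, behind the panel; origin at the centre of its underside.
- beaker: loose glass beaker, 74 mm wide and 93 mm tall, behind the panel; origin at the centre of its underside.
- petri_dish: loose lidded petri dish, 58 mm wide and 15 mm high, in front of the panel; origin at the centre of its underside.
Things that resemble listed ones, but are neither listed nor needed, are in the scene too. What is shaped like the petri_dish but pink or turquoise is not meant.

How it is judged:
By the outcome, as a careful person would: the job done as asked, in the order asked, and still so for the second after the job is handed in, with the robot touching nothing.
It also fails if it takes over 64 s, if anything falls off the work surface, if the arm or the gripper's body presses on something with over 40 N, if the wrist force passes 120 N, or if a joint passes its speed limit or range.

## Working session

There is one attempt and no reset: what is moved stays moved. The work goes in short steps, Python scripts to look and compute and a tool call to move; the robot and the scene stay as the last step left them, time stands still between calls to the robot, and variables do not carry over. Pictures are saved under pics/ and viewed, and the job is handed in when it is done.

Besides the shell and the picture viewer there is one more tool, called after "Emit:" in YAML: its name, and indented under it one key for each argument. move_arm: Moves the arm, as the interface text tells. Its arguments: {"type":"object","properties":{"rows":{"type":"string"}},"required":["rows"]}

```bash
mkdir -p pics; ls; python3 - <<'E'
from bench import ctrl
import cv2
o=ctrl.get_obs();print(o['time_s'],o['eef_pos'],o['eef_rot'],o['opening'],ctrl.pinch_z)
for n in ['scene','side','wrist']:
    c=ctrl.camera(n);cv2.imwrite(f'pics/{n}0.png',c['color']);print(n,c['fx'],c['fy'],c['cx'],c['cy'],c['rvec'],c['tvec'])
    for q in ['gas_panel','rocker_raised_end','palm_top','bar_top','pin_top','culture_bottle','beaker','petri_dish']:
        r=ctrl.look_for(n,q);print(q,[(x['bbox'],round(x['confidence'],2)) for x in r[:3]])
E
```

```text
pics
0.0 [0.2450588  0.51969913 0.30301238] [ 2.98578382e-04  8.44593039e-01  5.35408120e-01 -8.09339140e-04] 1.0002996992963304 0.0539
scene 395.322047662209 395.322047662209 323.37050247231684 204.5443386663244 [ 2.16629037 -0.99204252  0.42112572] [-0.2741449   0.37757462  0.57084122]
gas_panel [([236.0, 170.7, 391.5, 283.9], 0.57)]
rocker_raised_end []
palm_top [([314.5, 204.2, 331.5, 222.5], 0.81), ([260.4, 244.0, 286.6, 267.9], 0.36)]
bar_top [([339.1, 222.2, 369.4, 242.4], 0.62)]
pin_top []
culture_bottle [([291.8, 140.2, 316.5, 183.3], 0.91), ([281.6, 189.4, 306.5, 208.1], 0.75)]
beaker [([355.1, 170.2, 389.5, 220.3], 0.95)]
petri_dish [([284.9, 271.6, 315.5, 299.5], 0.91), ([212.3, 230.3, 239.5, 249.1], 0.77), ([262.0, 243.3, 290.7, 268.3], 0.7)]
side 373.888900336477 373.888900336477 319.7467178912214 192.80657987019487 [ 0.23434058 -2.51683148  1.6929144 ] [0.52382846 0.08656425 0.88297042]
gas_panel [([270.7, 188.3, 353.8, 279.6], 0.89)]
rocker_raised_end [([300.5, 209.6, 333.6, 220.1], 0.83)]
palm_top [([314.9, 188.4, 332.1, 200.7], 0.7)]
bar_top [([320.9, 177.5, 332.2, 191.4], 0.52)]
pin_top [([303.5, 231.3, 313.4, 241.0], 0.48)]
culture_bottle [([230.6, 211.8, 258.0, 265.8], 0.64)]
beaker [([253.6, 182.0, 284.1, 227.5], 0.84)]
petri_dish [([367.1, 255.4, 401.6, 274.1], 0.82), ([355.5, 225.4, 383.0, 243.3], 0.67), ([372.2, 212.5, 392.6, 228.1], 0.57)]
wrist 293.89248531829577 293.89248531829577 319.01012907353123 198.2954857521165 [-2.45113176 -1.55503125 -0.21260048] [-0.57541097 -0.03470591  0.37909913]
gas_panel [([132.8, 382.8, 170.7, 400.0], 0.82)]
rocker_raised_end []
palm_top []
bar_top []
pin_top []
culture_bottle []
beaker []
petri_dish [([120.3, 362.8, 152.5, 390.1], 0.56)]
```

```bash
python3 - <<'E'
import cv2
a=cv2.imread('pics/scene0.png')[120:320,190:430];cv2.imwrite('pics/s0c.png',cv2.resize(a,None,fx=3,fy=3,interpolation=2)[:600])
a=cv2.imread('pics/side0.png')[150:300,220:420];cv2.imwrite('pics/d0c.png',cv2.resize(a,None,fx=4,fy=4,interpolation=2))
E
```

```text
(no output)
```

View pics/s0c.png

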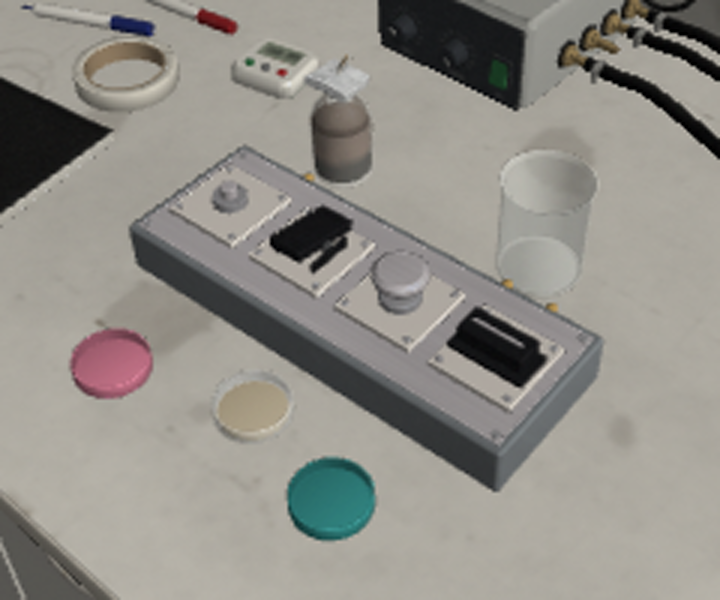

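View pics/d0c.png

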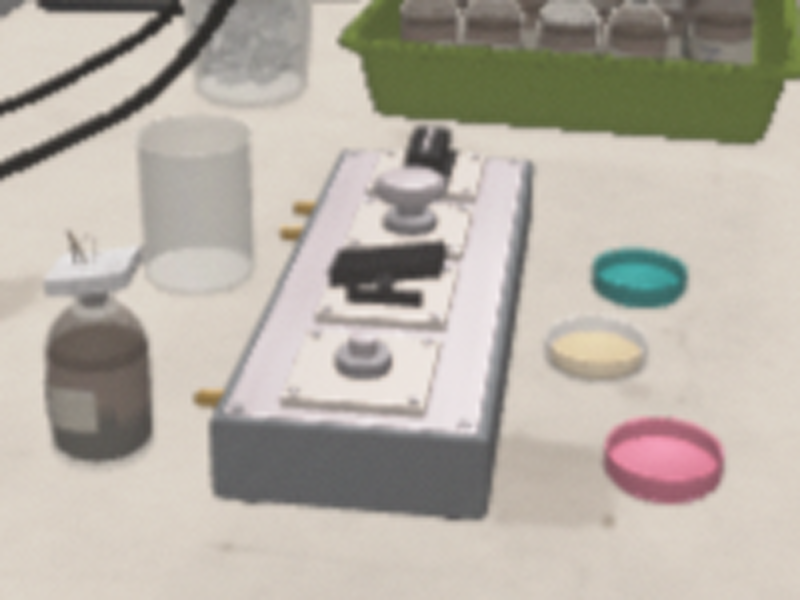

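View pics/scene0.png

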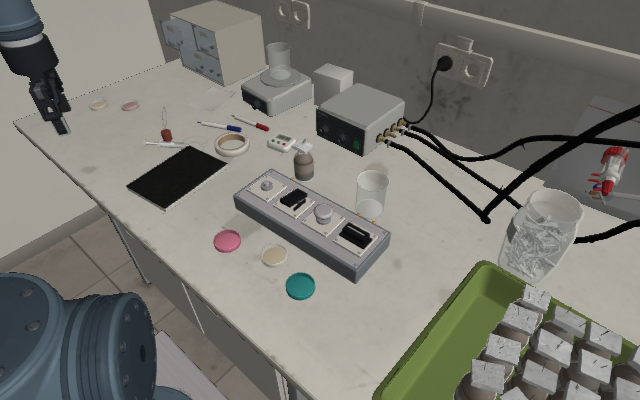

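Both views show, left to right from the robot: pin, rocker, palm, bar. I'll fit the panel pose from its top corners in the two views.

```bash
cat > h.py <<'E'
import numpy as np, cv2
from scipy.optimize import least_squares
from scipy.spatial.transform import Rotation as R
def proj(c,P):
    K=np.array([[c['fx'],0,c['cx']],[0,c['fy'],c['cy']],[0,0,1.]])
    return cv2.projectPoints(np.asarray(P,float).reshape(-1,3),np.array(c['rvec']),np.array(c['tvec']),K,None)[0].reshape(-1,2)
def world(p,P):
    P=np.asarray(P,float).reshape(-1,3);c,s=np.cos(p[2]),np.sin(p[2])
    return np.c_[p[0]+c*P[:,0]-s*P[:,1],p[1]+s*P[:,0]+c*P[:,1],P[:,2]]
def draw(c,p,f,box,k):
    x0,y0,x1,y1=box
    im=cv2.resize(c['color'][y0:y1,x0:x1],None,fx=k,fy=k,interpolation=2)
    def L(P):
        q=(proj(c,world(p,P))-[x0,y0]+.5)*k-.5
        cv2.polylines(im,[np.int32(np.round(q))],True,(0,0,255),1)
    sq=lambda cx,cy,a,b,z:[[cx+i*a,cy+j*b,z] for i,j in((-1,-1),(-1,1),(1,1),(1,-1))]
    circ=lambda cy,r,z:[[r*np.cos(t),cy+r*np.sin(t),z] for t in np.linspace(0,6.28,30)]
    L(sq(0,0,.065,.175,.05))
    for y in(-.126,-.042,.042,.126):L(sq(0,y,.034,.034,.056))
    L(sq(0,-.126,.012,.027,.077));L(circ(-.042,.021,.088));L(circ(.126,.007,.072))
    cv2.imwrite(f,im)
E
python3 - <<'E'
from h import *
from bench import ctrl
C=ctrl.camera('scene');D=ctrl.camera('side')
P=np.array([[.065,.175,.05],[-.065,.175,.05],[-.065,-.175,.05],[.065,-.175,.05]])
S=np.array([[245,147],[132,229],[498,448],[602,342]])/3+[190,120]
T=np.array([[215,420],[490,430],[530,160],[345,152]])/4+[220,150]
fs=lambda p:(proj(C,world(p,P))-S).ravel()
fd=lambda p:(proj(D,world(p,P))-T).ravel()
for n,f in(('scene',fs),('side',fd),('both',lambda p:np.r_[fs(p),fd(p)])):
    r=least_squares(f,[.55,.0,0],loss='soft_l1');print(n,r.x.round(4),r.fun.round(1))
p=r.x;np.save('p.npy',p)
draw(C,p,'pics/s1.png',(220,150,400,300),4);draw(D,p,'pics/d1.png',(260,170,360,290),5)
for n,q in dict(rock=[-.022,.042,.08],palm=[0,-.042,.088],bar=[0,-.126,.077],pin=[0,.126,.072]).items():print(n,world(p,q).round(4))
E
```

```text
scene [0.5074 0.1194 0.035 ] [-0.3 -1.6 -2.1 -1.2  0.2  4.2  1.6 -0.3]
side [0.5079 0.126  0.0499] [-1.2 -0.6  1.3  2.3  1.1 -1.5 -1.2 -2.1]
both [0.5082 0.121  0.0417] [-0.9 -1.8 -2.6 -1.3  0.3  3.3  1.3 -1.3 -1.2 -2.3  0.7  0.8  1.7 -2.1
 -0.4 -2.8]
rock [[0.4844 0.162  0.08  ]]
palm [[0.5099 0.079  0.088 ]]
bar [[ 0.5134 -0.0049  0.077 ]]
pin [[0.5029 0.2469 0.072 ]]
```

View pics/s1.png

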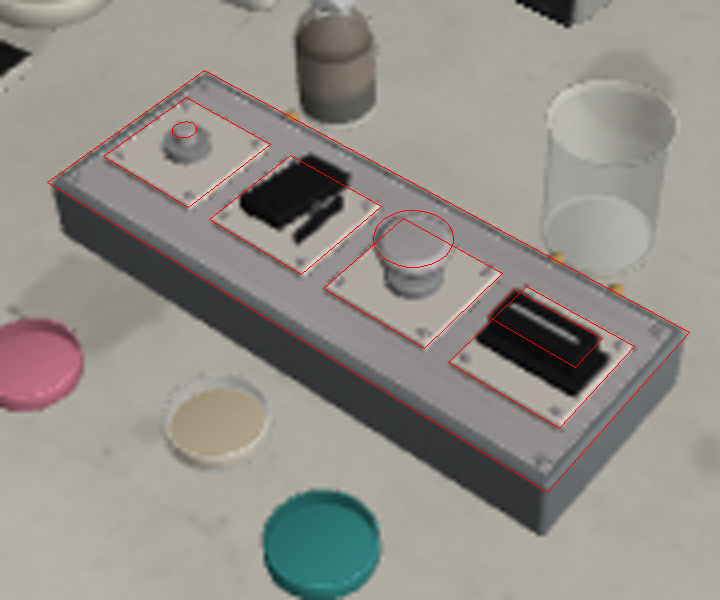

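View pics/d1.png

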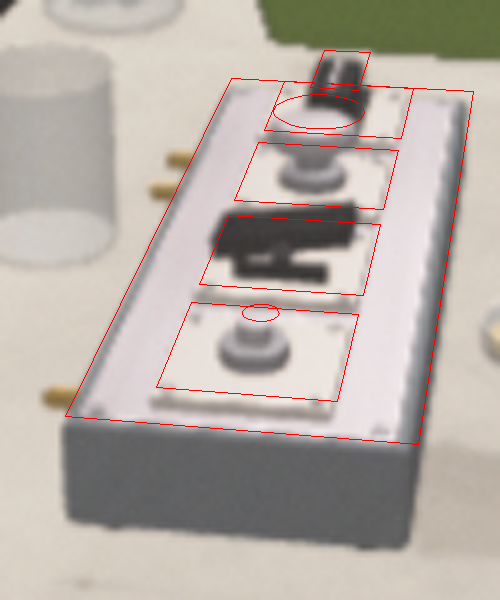

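Emit:
move_arm:
  rows: "-1 1 -0.3 0 0 0 0;-2 2.2 -0.4 0 0 0 0;-2 2.2 -0.4 0 0 0 0;-2 2.2 -0.4 0 0 0 0;-2 2.2 -0.4 0 0 0 0;-2 2.2 -0.4 0 0 0 0;-2 2.2 -0.4 0 0 0 0;-2 2.2 -0.4 0 0 0 0;-2 2.2 -0.4 0 0 0 0;-2 2.2 -0.4 0 0 0 0;-2 2.2 -0.4 0 0 0 0;-2 2.2 -0.4 0 0 0 0;-2 2.2 0 0 0 0 0;-2 2.2 0 0 0 0 0;-2 2.2 0 0 0 0 0;-1 1 0 0 0 0 0;0 0 0 0 0 -6 0;0 0 0 0 0 -7 0;0 0 0 0 0 -7 0;0 0 0 0 0 -7 0"

```text
time_s: 3.45
eef_pos: [0.4136, 0.1081, 0.351]
eef_rot: [0.0, 0.695, 0.719, -0.0]
wrist_force: [-0.5, 0.2, 0.4]
opening: 0.002
```

```bash
python3 - <<'E'
from bench import ctrl
from h import *
o=ctrl.get_obs();print(o['time_s'],o['eef_pos'],R.from_quat(np.roll(o['eef_rot'],-1)).as_matrix().round(3),o['opening'],o['wrist_force'])
c=ctrl.camera('wrist');cv2.imwrite('pics/w2.png',c['color'])
M=cv2.Rodrigues(np.array(c['rvec']))[0];print(-M.T@c['tvec'],M.round(2))
E
```

```text
3.45 [0.41355056 0.10806819 0.35103504] [[-0.035  0.999  0.   ]
 [ 0.999  0.035 -0.   ]
 [-0.     0.    -1.   ]] 0.0019409211610083052 [-0.53837484  0.18267412  0.44584401]
[0.34475266 0.10661735 0.42095665] [[-0.04  1.   -0.  ]
 [ 0.96  0.03  0.27]
 [ 0.27  0.01 -0.96]]
```

View pics/w2.png

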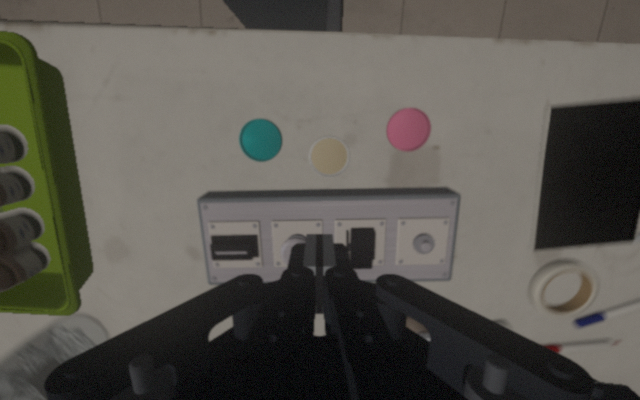

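```bash
python3 - <<'E'
import cv2
a=cv2.imread('pics/w2.png')[180:295,190:470]
b=cv2.resize(a,None,fx=5.6,fy=5.6,interpolation=2)
cv2.imwrite('pics/w2l.png',b[:, :790]);cv2.imwrite('pics/w2r.png',b[:,-790:])
E
```

```text
(no output)
```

View pics/w2l.png

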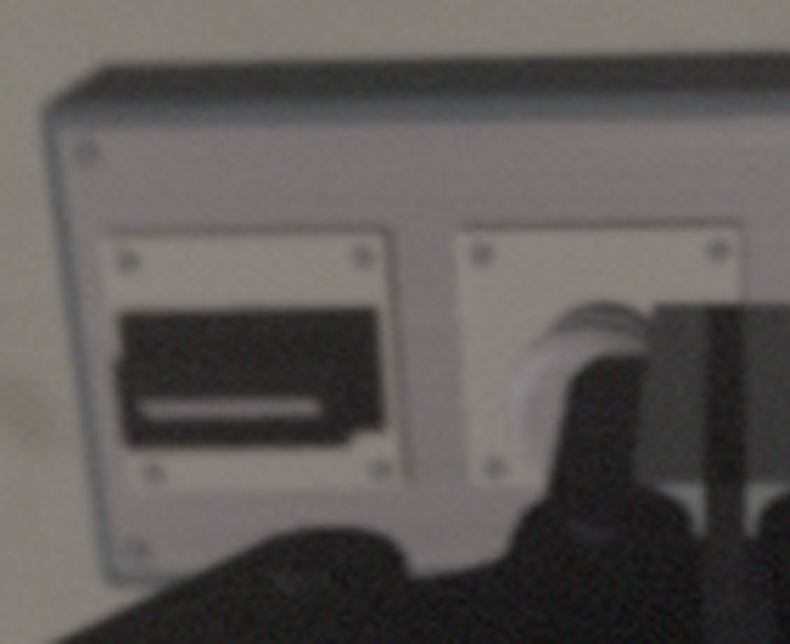

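View pics/w2r.png

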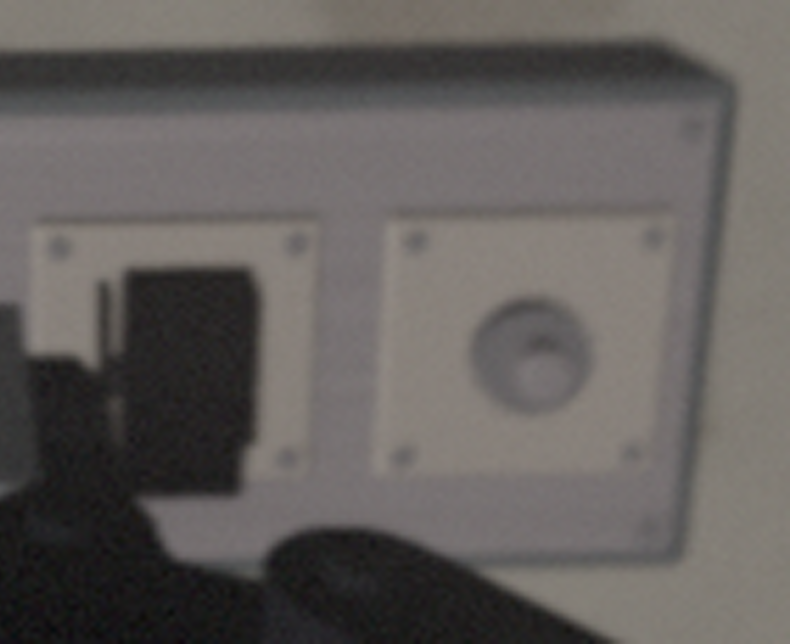

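```bash
python3 - <<'E'
from h import *
from bench import ctrl
W=ctrl.camera('wrist');C=ctrl.camera('scene');D=ctrl.camera('side')
h=.034;z=.056
l=lambda u,v:[(u+.5)/5.6+190-.5,(v+.5)/5.6+180-.5]
r=lambda u,v:[(u+778.5)/5.6+190-.5,(v+.5)/5.6+180-.5]
A=[([-h,-.126-h,z],l(100,237)),([-h,-.126+h,z],l(385,235)),([h,-.126+h,z],l(402,490)),([h,-.126-h,z],l(131,488)),
([-h,-.042-h,z],l(460,230)),([-h,-.042+h,z],l(741,227)),
([-h,.042-h,z],r(30,222)),([-h,.042+h,z],r(318,217)),
([-h,.126-h,z],r(388,215)),([-h,.126+h,z],r(677,212)),([h,.126+h,z],r(655,471)),([h,.126-h,z],r(375,475))]
P=np.array([a[0] for a in A]);Q=np.array([a[1] for a in A])
f=lambda p:(proj(W,world(p,P))-Q).ravel()
s=least_squares(f,[.51,.12,.04]);print(s.x.round(4),s.fun.round(1))
g=lambda p:(proj(W,world(p,P)+[0,0,p[3]])-Q).ravel()
t=least_squares(g,[.51,.12,.04,0]);print(t.x.round(4))
p=s.x;np.save('p.npy',p)
draw(W,p,'pics/w3.png',(190,180,470,295),2.8);draw(C,p,'pics/s3.png',(220,150,400,300),4);draw(D,p,'pics/d3.png',(260,170,360,290),5)
for n,q in dict(rock=[-.022,.042,.08],palm=[0,-.042,.088],bar=[0,-.126,.077],pin=[0,.126,.072]).items():print(n,world(p,q).round(4))
E
```

```text
[0.5092 0.1254 0.0612] [-0.6 -0.2 -0.  -0.8  0.6  0.1 -0.1  1.3 -1.3 -0.1  0.1 -0.6  0.3  0.1
  0.6  0.   0.3  0.2  0.6 -0.2 -0.5  0.3  0.   0.4]
[ 0.5097  0.1255  0.0612 -0.0012]
rock [[0.4847 0.166  0.08  ]]
palm [[0.5118 0.0835 0.088 ]]
bar [[ 5.17e-01 -4.00e-04  7.70e-02]]
pin [[0.5015 0.2512 0.072 ]]
```

View pics/w3.png

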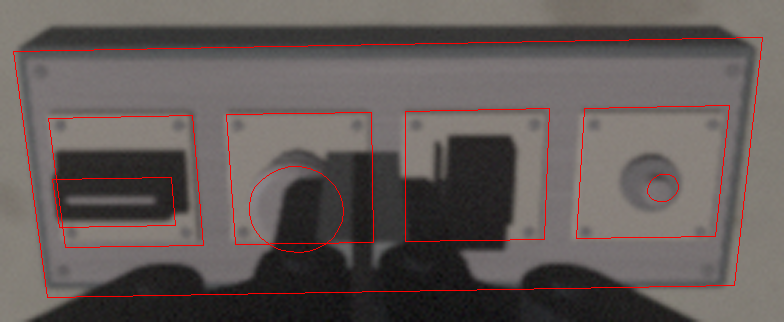

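View pics/s3.png

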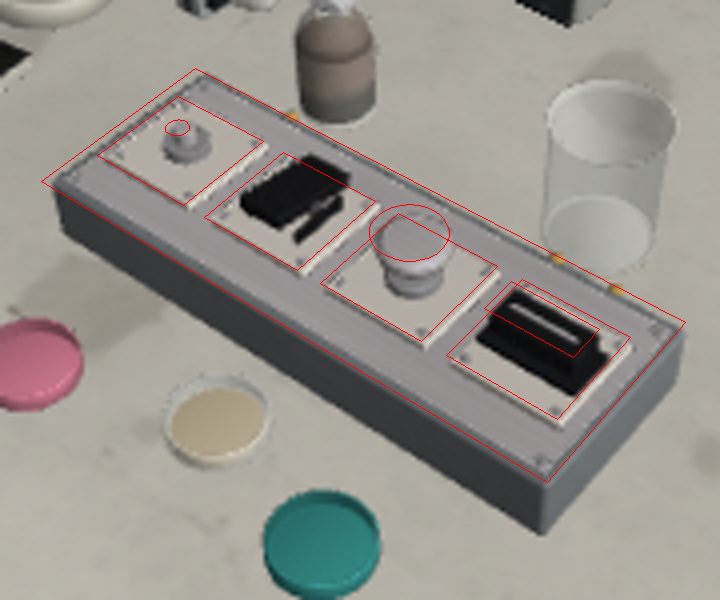

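View pics/d3.png

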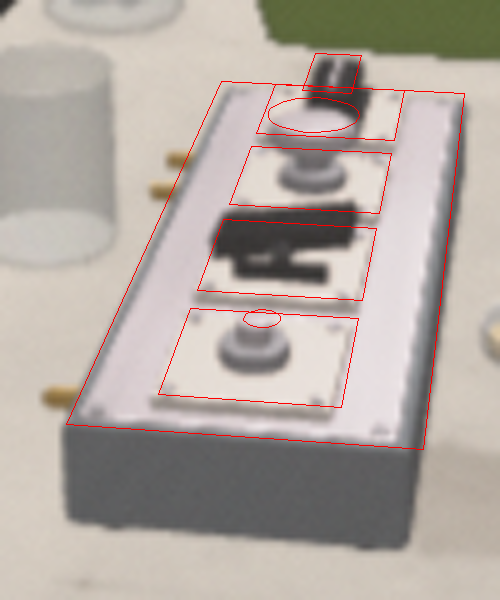

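```bash
python3 - <<'E'
from h import *
from bench import ctrl
C=ctrl.camera('scene');D=ctrl.camera('side')
for n,a,b in[('palm',(323.3,209),(322.5,195.7)),('bar',(356.3,231.2),(327,185.7)),('pin',(266.7,183.2),(310.5,235.7))]:
    s=least_squares(lambda x:np.r_[proj(C,x)[0]-a,proj(D,x)[0]-b],[.5,.1,.08]);print(n,s.x.round(4),s.fun.round(1))
E
```

```text
palm [0.5133 0.0825 0.0811] [-0.6  0.8 -0.9 -0.7]
bar [ 0.5165 -0.0037  0.0725] [-0.3  0.5 -0.6 -0.4]
pin [0.5056 0.248  0.0649] [-0.2  0.3 -0.3 -0.2]
```

Emit:
move_arm:
  rows: "1.3 1.7 0 0 0 0 0;1.4 1.8 0 0 0 0 0;1.4 1.8 0 0 0 0 0;1.3 1.9 1 0 0 0 0;0 0 3 0 0 0 0;0 0 3.5 0 0 0 0;0 0 3.5 0 0 0 0;0 0 3 0 0 0 0;0 0 2 0 0 0 0;0 0 1 0 0 0 0;0 0 0 0 0 0 0;0 0 0 0 0 0 0"

```text
time_s: 4.95
eef_pos: [0.4849, 0.165, 0.1818]
eef_rot: [0.0, 0.696, 0.718, 0.0]
wrist_force: [0.2, 0.4, -0.3]
opening: 0.002
```

```bash
cat > look.py <<'E'
from h import *
from bench import ctrl
import sys
t=sys.argv[1]
C=ctrl.camera('scene')['color'];D=ctrl.camera('side')['color']
a=cv2.resize(C[140:290,220:400],None,fx=3,fy=3,interpolation=2)
b=cv2.resize(D[165:285,255:355],None,fx=3.75,fy=3.75,interpolation=2)[:450]
cv2.imwrite(f'pics/{t}.png',np.hstack([a,b])[:, :800])
print(ctrl.get_obs()['time_s'])
E
python3 look.py k1
```

```text
5.05
```

View pics/k1.png

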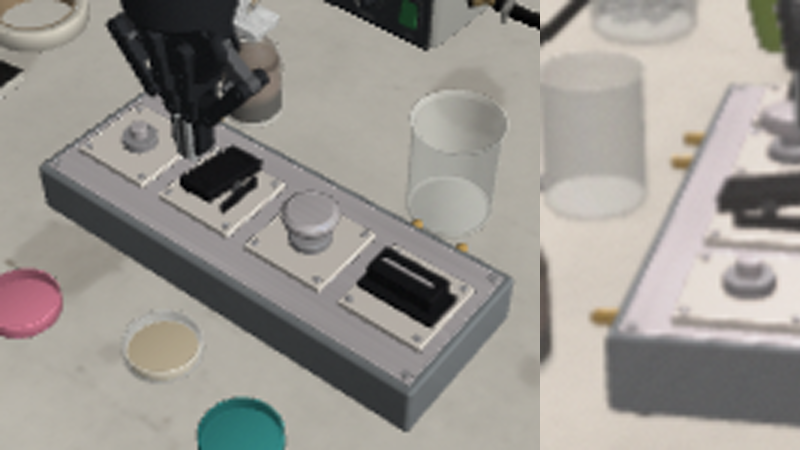

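```bash
python3 - <<'E'
from h import *
from bench import ctrl
C=ctrl.camera('scene');D=ctrl.camera('side')
cv2.imwrite('pics/k1b.png',cv2.resize(np.hstack([C['color'][150:230,240:340],D['color'][130:240,270:370][30:]]),None,fx=4,fy=4,interpolation=2))
for c in(C,D):print(proj(c,[[.4849,.165,.1088],[.4849,.165,.08]]).round(1))
E
```

```text
[[284.4 189.7]
 [285.3 199.5]]
[[328.1 198.6]
 [328.  211.3]]
```

View pics/k1b.png

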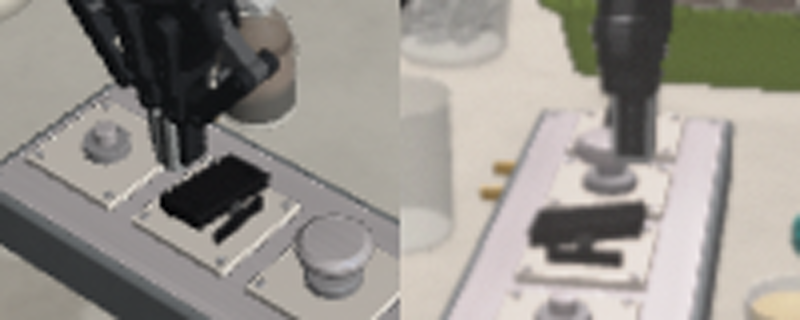

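Emit:
move_arm:
  rows: "0 0 0.6 0 0 0 0;0 0 0.6 0 0 0 0;0 0 0.4 0 0 0 0;0 0 0.2 0 0 0 0;0 0 0 0 0 0 0;0 0 0 0 0 0 0"

```text
time_s: 5.75
eef_pos: [0.4843, 0.165, 0.1628]
eef_rot: [-0.0, 0.696, 0.718, -0.0]
wrist_force: [0.2, -0.2, 0.4]
opening: 0.005
```

Emit:
move_arm:
  rows: "0 0 0.3 0 0 0 0;0 0 0.3 0 0 0 0;0 0 0.3 0 0 0 0;0 0 0.3 0 0 0 0;0 0 0.2 0 0 0 0;0 0 0.2 0 0 0 0;0 0 0.2 0 0 0 0;0 0 0 0 0 0 0;0 0 0 0 0 0 0"

```text
time_s: 6.65
eef_pos: [0.4841, 0.165, 0.1451]
eef_rot: [-0.0, 0.696, 0.718, -0.0]
wrist_force: [-3.2, -1.2, 5.3]
opening: -0.002
```

```bash
python3 look.py k2
```

```text
6.75
```

View pics/k2.png

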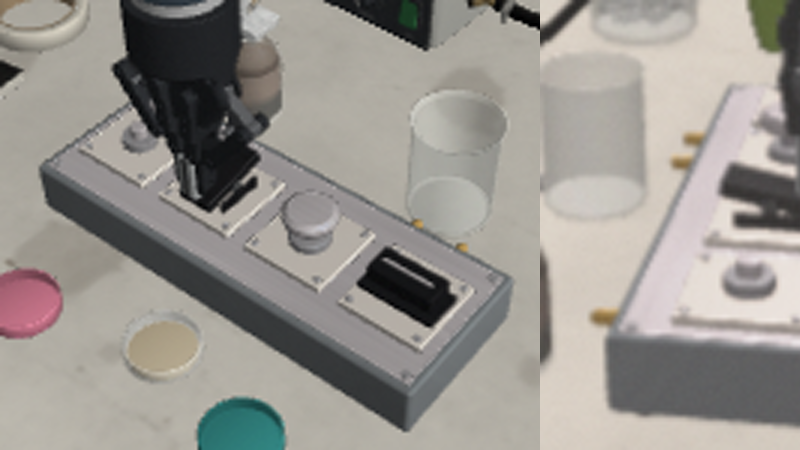

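Emit:
move_arm:
  rows: "0 0 0.1 0 0 0 0;0 0 0.1 0 0 0 0;0 0 0 0 0 0 0"

```text
time_s: 7.05
eef_pos: [0.4843, 0.165, 0.1447]
eef_rot: [-0.0, 0.696, 0.718, -0.0]
wrist_force: [-9.1, -1.1, 20.1]
opening: 0.003
```

Emit:
move_arm:
  rows: "0 0 0.1 0 0 0 0;0 0 0.1 0 0 0 0;0 0 0 0 0 0 0"

```text
time_s: 7.35
eef_pos: [0.4844, 0.1651, 0.1443]
eef_rot: [-0.0, 0.696, 0.718, -0.0]
wrist_force: [-17.0, -4.0, 35.6]
opening: -0.002
```

Emit:
move_arm:
  rows: "0 0 -0.5 0 0 0 0;0 0 -2 0 0 0 0;0 0 -3 0 0 0 0;0 0 -3 0 0 0 0;0 0 -1 0 0 0 0;0 -2 0 0 0 0 0;0 -3 0 0 0 0 0;0 -3 0 0 0 0 0;0 0 0 0 0 0 0"

```text
time_s: 8.25
eef_pos: [0.4009, 0.1626, 0.2343]
eef_rot: [-0.001, 0.696, 0.718, -0.001]
wrist_force: [-0.0, 0.0, -0.4]
opening: -0.001
```

```bash
python3 - <<'E'
from h import *
from bench import ctrl
C=ctrl.camera('scene');D=ctrl.camera('side')
a=cv2.resize(C['color'][150:250,240:340],None,fx=4,fy=4,interpolation=2);b=cv2.resize(D['color'][160:260,270:370],None,fx=4,fy=4,interpolation=2)
cv2.imwrite('pics/k3.png',np.hstack([a,b]));print(ctrl.get_obs()['wrist_force'])
E
```

```text
[-0.23965593  0.46372785  0.63744256]
```

View pics/k3.png

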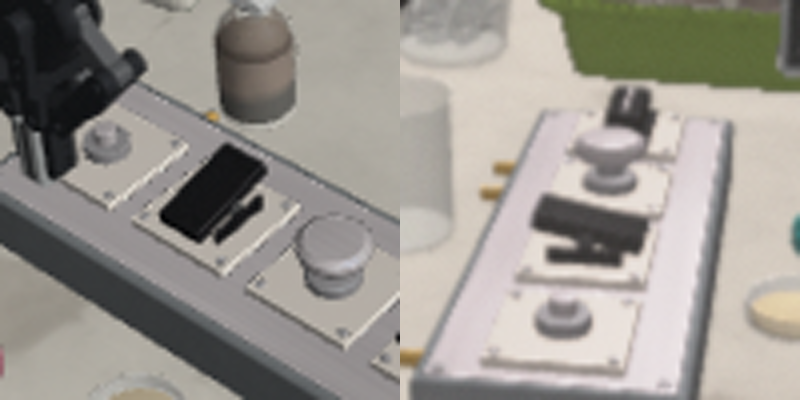

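```bash
python3 - <<'E'
from h import *
from bench import ctrl
D=ctrl.camera('side');p=np.load('p.npy')
im=cv2.resize(D['color'][190:240,290:340],None,fx=12,fy=12,interpolation=2)
for a,col in((.4,(0,0,255)),(.3,(0,255,0))):
    th=.2-a
    P=[]
    for s,y,n in((-.03,.057,.005),(.03,.057,.005),(.03,.057,-.005),(-.03,.057,-.005)):
        P.append([s*np.cos(th)+n*np.sin(th),y,.067-s*np.sin(th)+n*np.cos(th)])
    q=(proj(D,world(p,P))-[290,190]+.5)*12
    cv2.polylines(im,[np.int32(q)],True,col,1)
cv2.imwrite('pics/k4.png',im)
E
```

```text
(no output)
```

View pics/k4.png

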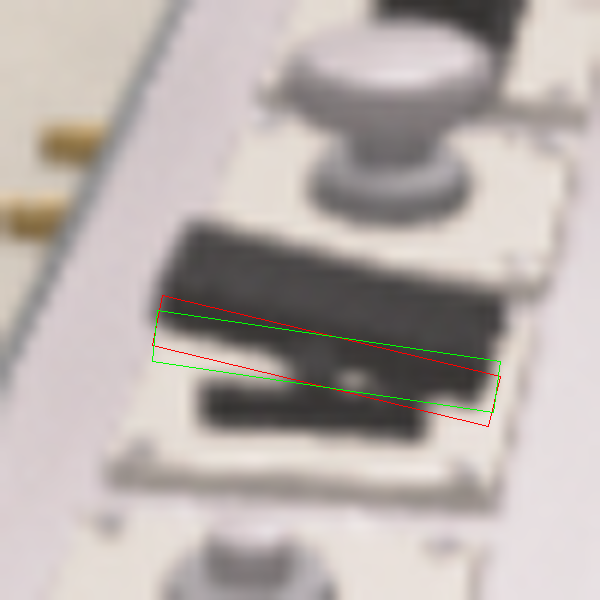

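Emit:
move_arm:
  rows: "-2 2.5 0 0 0 0 0;-2.3 3 0 0 0 0 0;-2.3 3 0 0 0 0 0;-1.9 2.3 0 0 0 0 0;0 0 2 0 0 0 0;0 0 2.5 0 0 0 0;0 0 1.5 0 0 0 0;0 0 0.5 0 0 0 0;0 0 0 0 0 0 0;0 0 0 0 0 0 0"

```text
time_s: 9.4
eef_pos: [0.5158, 0.0807, 0.1715]
eef_rot: [0.0, 0.696, 0.718, 0.0]
wrist_force: [-0.4, -0.2, 0.5]
opening: 0.001
```

```bash
python3 - <<'E'
from h import *
from bench import ctrl
C=ctrl.camera('scene');D=ctrl.camera('side')
a=cv2.resize(C['color'][150:250,270:370],None,fx=4,fy=4,interpolation=2);b=cv2.resize(D['color'][150:250,270:370],None,fx=4,fy=4,interpolation=2)
cv2.imwrite('pics/k5.png',np.hstack([a,b]));print(ctrl.get_obs()['wrist_force'])
E
```

```text
[-1.00956894  0.21148994 -0.20277006]
```

View pics/k5.png

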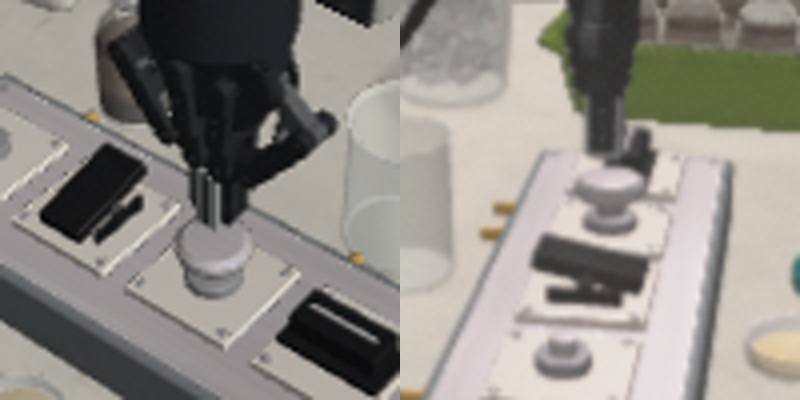

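Emit:
move_arm:
  rows: "0 -0.3 0.3 0 0 0 0;0 0 0.4 0 0 0 0;0 0 0.3 0 0 0 0;0 0 0.3 0 0 0 0;0 0 0.2 0 0 0 0;0 0 0.2 0 0 0 0;0 0 0 0 0 0 0"

```text
time_s: 10.2
eef_pos: [0.5118, 0.0808, 0.1536]
eef_rot: [-0.0, 0.696, 0.718, -0.0]
wrist_force: [0.0, -0.8, 0.4]
opening: 0.002
```

Emit:
move_arm:
  rows: "0 0 0.1 0 0 0 0;0 0 0.1 0 0 0 0;0 0 0.1 0 0 0 0;0 0 0 0 0 0 0"

```text
time_s: 10.6
eef_pos: [0.5119, 0.0807, 0.1509]
eef_rot: [0.0, 0.696, 0.718, 0.0]
wrist_force: [-0.4, -0.6, 3.3]
opening: 0.0
```

Emit:
move_arm:
  rows: "0 0 0.1 0 0 0 0;0 0 0.1 0 0 0 0;0 0 0 0 0 0 0"

```text
time_s: 10.9
eef_pos: [0.5121, 0.0808, 0.1506]
eef_rot: [0.0, 0.696, 0.718, -0.0]
wrist_force: [-8.4, 0.3, 18.7]
opening: -0.001
```

```bash
python3 - <<'E'
from h import *
from bench import ctrl
C=ctrl.camera('scene');D=ctrl.camera('side')
a=cv2.resize(C['color'][150:250,270:370],None,fx=4,fy=4,interpolation=2);b=cv2.resize(D['color'][150:250,270:370],None,fx=4,fy=4,interpolation=2)
cv2.imwrite('pics/k6.png',np.hstack([a,b]));print(ctrl.get_obs()['wrist_force'])
E
```

```text
[-7.4374966  -0.03561933 17.62609957]
```

View pics/k6.png

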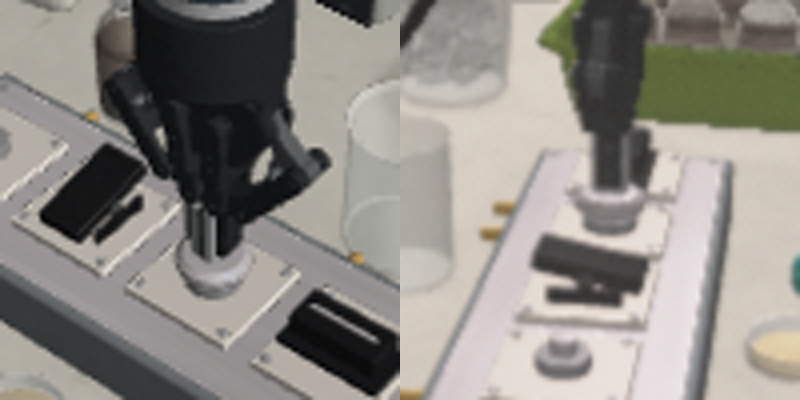

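Emit:
move_arm:
  rows: "0 0 0.1 0 0 0 0;0 0 0 0 0 0 0;0 0 -0.5 0 0 0 0;0 0 -1.5 0 0 0 0;0 0 -2.5 0 0 0 0;0 0 -1 0 0 0 0;-2 0 0 0 0 0 0;-2.4 0 0 0 0 0 0;-2.4 0.1 0 0 0 0 0;-1.6 0.1 0 0 0 0 0;0 0 0 0 0 0 0;0 0 0 0 0 0 0"

```text
time_s: 12.2
eef_pos: [0.5163, -0.0032, 0.2024]
eef_rot: [-0.0, 0.697, 0.717, -0.0]
wrist_force: [-0.2, 0.2, -0.6]
opening: -0.001
```

```bash
python3 - <<'E'
from h import *
from bench import ctrl
C=ctrl.camera('scene');D=ctrl.camera('side')
a=cv2.resize(C['color'][160:260,290:390],None,fx=4,fy=4,interpolation=2);b=cv2.resize(D['color'][150:250,270:370],None,fx=4,fy=4,interpolation=2)
cv2.imwrite('pics/k7.png',np.hstack([a,b]));print(ctrl.get_obs()['wrist_force'])
E
```

```text
[ 0.29389287 -1.05116103 -0.23784047]
```

View pics/k7.png

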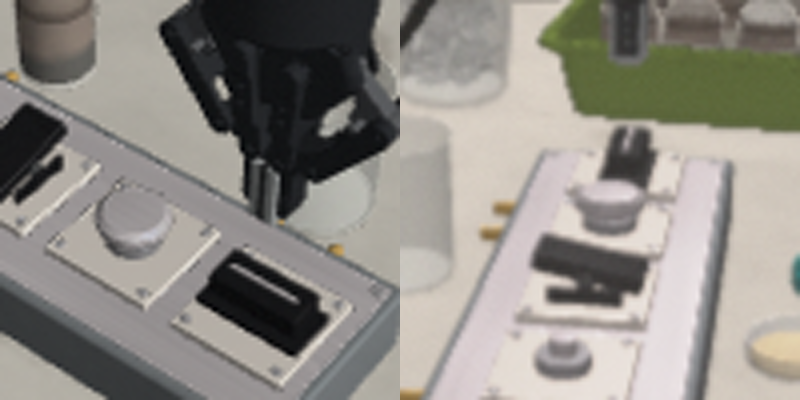

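Emit:
move_arm:
  rows: "0 0 1.5 0 0 0 0;0 0 1.5 0 0 0 0;0 0 1 0 0 0 0;0 0 0.4 0 0 0 0;0 0 0 0 0 0 0;0 0 0 0 0 0 0"

```text
time_s: 12.9
eef_pos: [0.5168, -0.003, 0.1593]
eef_rot: [0.0, 0.696, 0.718, 0.0]
wrist_force: [0.7, -0.6, 0.4]
opening: -0.003
```

```bash
python3 - <<'E'
from h import *
from bench import ctrl
C=ctrl.camera('scene');D=ctrl.camera('side')
a=cv2.resize(C['color'][160:260,290:390],None,fx=4,fy=4,interpolation=2);b=cv2.resize(D['color'][130:230,270:370],None,fx=4,fy=4,interpolation=2)
cv2.imwrite('pics/k8.png',np.hstack([a,b]));print(ctrl.get_obs()['wrist_force'])
E
```

```text
[-0.24834251 -0.04648827  0.38693666]
```

View pics/k8.png

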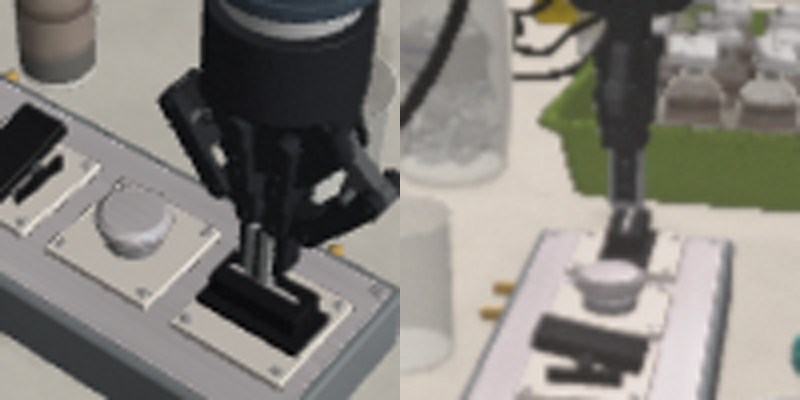

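Emit:
move_arm:
  rows: "0 0 0.4 0 0 0 0;0 0 0.4 0 0 0 0;0 0 0.2 0 0 0 0;0 0 0.2 0 0 0 0;0 0 0.2 0 0 0 0;0 0 0 0 0 0 0"

```text
time_s: 13.6
eef_pos: [0.5164, -0.0032, 0.1448]
eef_rot: [-0.0, 0.696, 0.718, -0.0]
wrist_force: [-1.0, 0.5, 2.9]
opening: -0.001
```

Emit:
move_arm:
  rows: "0 0 0.1 0 0 0 0;0 0 0.1 0 0 0 0;0 0 0 0 0 0 0"

```text
time_s: 13.9
eef_pos: [0.5164, -0.0032, 0.1431]
eef_rot: [-0.0, 0.696, 0.718, -0.0]
wrist_force: [-3.3, -0.5, 4.5]
opening: 0.001
```

Spring force is rising as expected; push to the hard stop.

Emit:
move_arm:
  rows: "0 0 0.1 0 0 0 0;0 0 0.1 0 0 0 0;0 0 0 0 0 0 0"

```text
time_s: 14.2
eef_pos: [0.5165, -0.0032, 0.1427]
eef_rot: [-0.0, 0.696, 0.718, -0.0]
wrist_force: [-8.8, 0.7, 20.3]
opening: 0.003
```

```bash
python3 - <<'E'
from h import *
from bench import ctrl
C=ctrl.camera('scene');D=ctrl.camera('side')
a=cv2.resize(C['color'][160:260,290:390],None,fx=4,fy=4,interpolation=2);b=cv2.resize(D['color'][130:230,270:370],None,fx=4,fy=4,interpolation=2)
cv2.imwrite('pics/k9.png',np.hstack([a,b]));print(ctrl.get_obs()['wrist_force'])
E
```

```text
[-8.64022878  0.45902083 20.45798679]
```

View pics/k9.png

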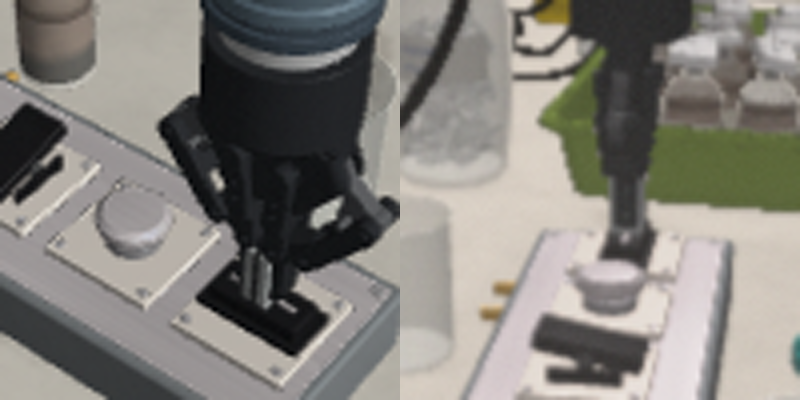

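Emit:
move_arm:
  rows: "0 0 -0.3 0 0 0 0;0 0 -0.5 0 0 0 0;0 0 -1.5 0 0 0 0;0 0 -3 0 0 0 0;0 0 -4 0 0 0 0;0 0 -4 0 0 0 0;0 0 -3 0 0 0 0;0 -2 0 0 0 0 0;0 -4 0 0 0 0 0;0 -4 0 0 0 0 0;0 -2 0 0 0 0 0;0 0 0 0 0 0 0;0 0 0 0 0 0 0;0 0 0 0 0 0 0"

```text
time_s: 15.7
eef_pos: [0.3974, -0.0069, 0.3041]
eef_rot: [0.0, 0.696, 0.718, 0.0]
wrist_force: [-0.3, -0.3, -0.2]
opening: 0.005
```

```bash
python3 - <<'E'
from h import *
from bench import ctrl
C=ctrl.camera('scene');D=ctrl.camera('side')
a=cv2.resize(C['color'][130:310,210:400],None,fx=3,fy=3,interpolation=2)[:400,:400]
a=cv2.resize(C['color'][135:305,210:400],(447,400),interpolation=2);b=cv2.resize(D['color'][160:290,230:345],(353,400),interpolation=2)
cv2.imwrite('pics/k10.png',np.hstack([a,b]));print(ctrl.get_obs()['wrist_force'])
for n in('scene','side'):
  for q in ['culture_bottle','beaker','petri_dish']:
    print(n,q,[(x['bbox'],round(x['confidence'],2)) for x in ctrl.look_for(n,q)[:3]])
E
```

```text
[0.3501471  0.22158995 0.52519822]
scene culture_bottle []
scene beaker [([355.3, 170.6, 386.0, 221.7], 0.68)]
scene petri_dish [([262.6, 243.2, 290.2, 268.0], 0.9), ([286.2, 271.9, 316.7, 298.1], 0.59)]
side culture_bottle [([230.3, 211.9, 256.6, 268.4], 0.83), ([302.1, 207.5, 333.0, 225.5], 0.21)]
side beaker [([252.0, 179.3, 284.6, 227.8], 0.71), ([303.5, 207.5, 331.8, 223.0], 0.43), ([271.1, 188.6, 351.0, 279.5], 0.18)]
side petri_dish [([372.7, 212.7, 395.0, 227.8], 0.78), ([355.6, 227.2, 380.7, 245.5], 0.76), ([322.8, 178.2, 329.4, 196.7], 0.67)]
```

View pics/k10.png

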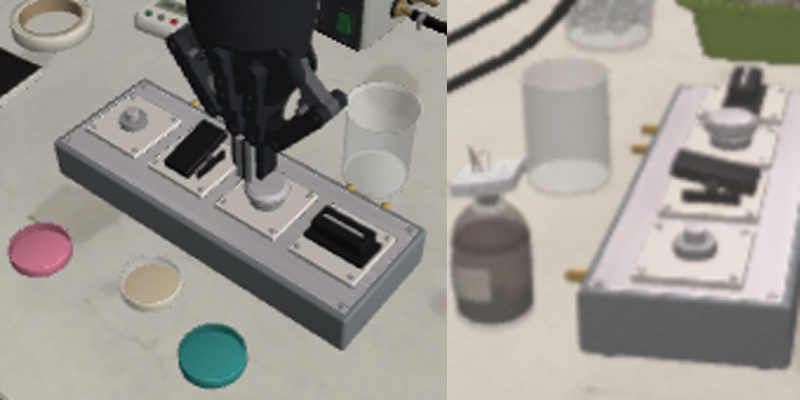

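The rocker is tipped over, the palm button is in, the bar is back up and the glassware hasn't moved. Handing in.

```bash
python3 - <<'E'
from bench import ctrl
print(ctrl.hand_in())
E
```

```text
the job is handed in; nothing more can be done
None
```

The purge sequence is done in the order you asked, with the fingers shut throughout, and I handed the job in at about 16 s.

| Control | Pressed to | Peak force read | Check after release |
|---|---|---|---|
| Rocker | its stop | about 36 N | the side view matches the drawn fully-over angle |
| Palm button | its stop (top about 78 mm above the bench) | about 19 N, then 1 mm further without a reading | the last pictures show it still in |
| Bar key | its stop (top about 70 mm above the bench) | about 20 N | the last pictures show it sprung back up |

- **Left alone:** the arm never went down over the pin button. The beaker, the dish and the bottle are within about 1–3 px of where they began. The arm hid the bottle from the scene camera in the last check, so only the side view confirms it.
- **Disagreements:** the scene and side cameras put the control tops 5–7 mm lower than the stated heights. The palm and bar stops came at the stated heights, and the rocker's was 1–2 mm above what I expected. My estimates of the panel's position differed by up to about 4 mm, so I checked the fingers against the pictures before pressing.

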